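Clamp the connector board and hold the recessed reset

TASK

Ready the little test fixture on the stopped belt: first press its sprung lever down by the black pad until it snaps over and stays down by itself. Then pull the shorter of the two upright screwdrivers out of the rack, put its shaft through the round opening in the fixture's grey housing and push the recessed reset button down with its tip; do not press the button while the lever is still up. Finish while still gripping the screwdriver and holding the button down; leave the longer screwdriver and the parts lying around alone.

Things in the scene. Friction and masses are not known exactly. Their poses are not given: they have to be found in the camera images.
- fixture: Test fixture fixed on the belt, base plate 154 x 120 x 14 mm reaching from x = -65 to +89 mm about the origin (on its underside), z up; the lever points to its -x. Lever along the line y = +32 mm, hinge at x = 36, z = 54 mm (steel cheeks there up to z = 62 mm). Grey reset housing 46 x 46 mm, top at z = 46 mm, centred at x = -12, y = -32 mm.
- clamp_lever (a joint): Hinge of the fixture's lever, rad: 0 = up (sprung up, as found), 0.55 = fully down on its stop. It resists with up to about 6 N at the pad (more if the fingers drag across the pad instead of following its arc), passes dead centre at 0.44, and beyond that its spring pulls it to 0.55 and keeps it there; let go before 0.44 it springs back up.
- lever_pad (a point): Centre of the top of the lever's black pad (32 x 26 mm), 88 mm from the hinge; it moves with the lever. Up it is about 45 mm higher than down; when the lever is fully down it lies at x = -52, y = +32, z = 60.5 mm in the fixture's frame; up it lies about 16 mm nearer the hinge in x.
- reset_mouth (a point): Centre of the round opening, 14 mm across (2 mm chamfer), in the flat top of the grey housing. The fixture's axes. The opening goes straight down; the button's top is 20 mm below this point when not pressed.
- reset_button (a joint): Travel of the recessed reset button, m: 0 = released, 0.005 = fully down. A white cap of 11 mm diameter; its spring gives 1.5 N at the start and 4 N fully down, and it returns when let go.
- short_driver: The shorter screwdriver, 141 mm long, 40 to 80 g, standing tip down in a rack socket. Origin on the side of the handle, 9.5 mm off the tool's axis; its own y axis runs along the tool from tip to handle end (up in the rack). Round handle about 20 mm in diameter, from y = -8 to +70 mm; thin shaft 4.4 mm in diameter below it.
- driver_tip (a point): Pressing end of the short screwdriver's shaft, on the tool's axis. Same axes as the driver.
- driver_grip (a point): Point on the short screwdriver's axis in the handle, 96 mm from driver_tip and 40 mm below the end of the handle: a good place to grip. In the rack it stands about 96 mm above the rack's socket floor.
- rack: Grey block fixed on the belt, 40 (x) x 124 (y) x 54 mm, origin at the centre of its underside; two sockets of 7 mm diameter and 50 mm depth at y = +40 and -40 mm, either of which may hold the short screwdriver. Grip across its x direction: the other screwdriver stands 80 mm away along y.
- long_driver: The longer screwdriver, 161 mm long, in the other socket of the rack (its end stands about 20 mm higher). Not to be used. Origin on the side of the handle, 9.5 mm off the tool's axis, its y axis along the tool (up).
- capacitor_1: Bystander: black can 30 mm in diameter, 47 mm high, standing on the belt. Origin at the centre of the underside.
- inductor_0: Bystander: copper ring coil, 40 x 37 x 17 mm, lying on the belt. Origin at the centre of the underside.
- tape_clear: Bystander: roll of white tape, 60 mm in diameter, 18 mm high, lying on the belt. Origin at the centre of the underside.
Things that resemble listed ones, but are neither listed nor needed, are in the scene too. There is more than one size of the fixture; the job needs the largest.

How it is judged (in metres and radians):
On the way, in this order (a step that is already met when the one before it is completed fails the run):
1. the lever is latched down with nothing touching it, the short screwdriver still in the rack (value of joint clamp_lever above 0.5 rad and contact force between each of the arm, the fingers and fixture below 0.1 N and height (world z) of driver_tip below 0.02 m), for 0.1 s.
2. the short screwdriver is drawn out of the rack in the gripper (height (world z) of driver_tip above 0.055 m and contact force between the fingers and short_driver above 1 N), for 0.1 s.
3. its tip holds the reset button down (value of joint reset_button above 0.0035 m and contact force between short_driver and fixture above 1 N), for 0.2 s.
At the end, for the whole second after the job is handed in: Lever latched down (over 0.5 rad); the short screwdriver gripped by the fingers, its tip over 18 mm deep in the opening and within 8 mm of its axis, pressing with over 1 N; button at least 3.5 of 5 mm down; fingers not touching the fixture (all of step 3 and value of joint clamp_lever above 0.5 rad and contact force between the fingers and short_driver above 1 N and contact force between the fingers and fixture below 0.5 N and z of driver_tip in the frame of reset_mouth below -0.018 m and horizontal distance between driver_tip and reset_mouth below 0.008 m); the arm keeps its last pose, push and grip.
It fails at once if the reset button is pressed while the lever is up (value of joint reset_button above 0.0025 m and value of joint clamp_lever below 0.44 rad).
It fails at once if the longer screwdriver is disturbed (distance of long_driver from where it was at the start of the episode above 0.03 m).
It fails at once if a part lying around is disturbed (distance of any of capacitor_1, inductor_0, tape_clear from where it was at the start of the episode above 0.03 m).
It also fails if it takes over 51 s, if anything falls off the work surface, if the arm or the gripper's body presses on something with over 40 N, if the wrist force passes 120 N, or if a joint passes its speed limit or range.

ROBOT

A 6-joint arm with a two-finger parallel gripper is mounted at the origin on a cart in front of the work surface, level with it; the furniture and walls round the work are solid. World frame = base frame: x ahead of the robot, y to its left, z up, the work surface at z = 0. Lengths are in mm, angles in degrees, forces in N, time in s.
With the tool pointing down it reaches from about 350 to 850 mm from the base axis. Payload 8.1 kg.
Tool frame: the origin (TCP) lies between the finger pads; the fingertips stand 22 mm ahead of it and the grasp point (between the pads) lies 3 mm ahead of it (r.nose_length is the z of the fingertips in the tool frame, in mm); z points along the fingers, x is the direction in which the jaws open and shut, and the axes are right-handed (so a half turn about z gives the same grasp; the last joint's range is limited). The gripper opens to 85 mm and grips with 20 to 120 N. Pads are 22 mm wide; open, the fingers measure 114 mm over their backs; the gripper's body (76 mm by 85 mm) begins 54 mm behind the grasp point. The pads swing forward as they close: fully open they stand 13 mm farther back than shut.
Start: joints at [65.008, 7.471, 85.268, -0, 87.261, -4.893], TCP at [206.168, 563.471, 253.292] pointing down, gripper open.
Joint ranges: [-169.43, 169.43], [-51.17, 129.36], [1.28, 143.12], [-76.62, 256.62], [0, 156.53], [-152.29, 152.29]. Speed limits (degrees/s): [136.94, 136.94, 159.86, 180, 180, 180].

INTERFACE

Orientations are given as [roll, pitch, yaw] about the fixed x, y, z axes, in that order (R = Rz(yaw) Ry(pitch) Rx(roll)).
In Python, from bench import r gives the robot as it stands.
- The arm moves only by the shell command python3 -m jog 'ROWS' [FORCE]. ROWS is JSON, a list of rows, each a list of 5 numbers: the shift along the tool's x, y, z in m, then the turn about the tool's z in degrees, then the opening in per cent of the stroke, from 0 (shut) to 100 (fully open). A call has 1 to 8 rows; each row is the pose to reach, as a shift and turn from the pose measured when the call began, along the tool's axes at that moment; what a row does not reach only later rows make up. A row lasts 1/10 s, in which the tool goes at most 50 mm and 8.59 degrees, less where a joint would pass 70% of its speed; a pose out of reach is approached as far as the arm can. A call with a gripper value outside its range is refused whole. The fingers move at their own pace and stop on an object; FORCE is the grip in N (left out, the last holds). Time passes only in rows, so rows that repeat a pose let the fingers close. It gives the time, the measured TCP pose, the force and the opening at its end, in the units of the state.
- r.sense(): the state, without advancing time (a new reading comes with each control period).
- r.snapshot(name): name is "scene" or "side" or "wrist"; returns a dict with "image" (420x560x3 uint8, red, green, blue), "K" (3x3 intrinsics, pixels), "T" (4x4, takes a point from camera to world coordinates); the wrist camera has in their place "tool_from_camera" (4x4, takes a point from camera to tool coordinates, whose origin is the TCP and whose axes are the tool frame's). Camera axes: x right, y down, z forward; pixel columns grow to the right and rows downward; lengths in mm; the calibration is good to about 2 mm. A picture is of the moment at which its call begins: read the wrist's pose just before it. There is no depth.
- r.hand_in(): hands the job in, once; it reports no verdict.
Trained networks look in a picture, given as the dict that the camera call returned (one of the last four; its "shot" number tells which), for a name from the list of things; names that differ only in an ending like _2 or _b are one class to them, and where a whole thing is asked for, a point or a joint stands for the part that bears it (a point fixed in the world has none). Each returns a list of dicts, best first, with "conf" (0 to 1); they miss things now and then, are a little off and sometimes report something else, mostly with a low value. They report only what shows in the picture. A call takes as long as a camera call. They do not tell look-alikes from the thing itself.
- r.search_frame(picture, label): "bbox" ([left, top, right, bottom] in pixels, round what is visible of it).
- r.pinpoint(picture, label): "uv" ([column, row] in pixels: a listed point, or the origin of a listed thing).
The state is a dict: "time": time; "joint_pos": joint angles; "qd": joint speeds; "joint_efforts": joint torques, N m; "tool_pos": TCP position; "tcp_rot": TCP orientation; "ft_force": force on the tool from outside, world axes, zero at the start; "wrist_torque": the same for the moment, N m; "finger_gap": finger opening in mm.
Only numpy, scipy, OpenCV 4.12 (cv2) and the standard library are available. Lean on these libraries where they do the work, as an engineer would, in place of code of your own. Each camera call takes 0.05 s, during which the arm holds its last target. There are 200 camera calls.

## Working session

There is one attempt and no reset: what is moved stays moved. The work goes in short steps, Python scripts to look and compute and a shell command to move; the robot and the scene stay as the last step left them, time stands still between calls to the robot, and variables do not carry over. Pictures are saved under pics/ and viewed, about 8 in all and at most 12, crops included, and the job is handed in when it is done.

```bash
ls; mkdir -p pics
cat > h.py <<'E'
import numpy as np, cv2, json
from scipy.spatial.transform import Rotation as Ro
from bench import r
def save(p,n,box=None,s=1):
    im=p["image"][:,:,::-1]
    if box: a,b,c,d=box; im=im[b:d,a:c]
    cv2.imwrite(f"pics/{n}.png",cv2.resize(im,None,fx=s,fy=s,interpolation=cv2.INTER_CUBIC))
def tcp():
    s=r.sense(); T=np.eye(4); T[:3,:3]=Ro.from_euler("xyz",s["tcp_rot"],degrees=True).as_matrix(); T[:3,3]=s["tool_pos"]; return T
def snap(n):
    T=tcp(); p=r.snapshot(n)
    p["Tw"]=np.array(p["T"]) if "T" in p else T@np.array(p["tool_from_camera"])
    return p
def ray(p,uv):
    d=np.linalg.inv(np.array(p["K"]))@[uv[0],uv[1],1]; d=p["Tw"][:3,:3]@d
    return p["Tw"][:3,3],d/np.linalg.norm(d)
def at_z(p,uv,z):
    o,d=ray(p,uv); return o+d*(z-o[2])/d[2]
def proj(p,X):
    c=np.linalg.inv(p["Tw"])@np.append(X,1); q=np.array(p["K"])@c[:3]; return q[:2]/q[2]
def tri(obs):
    A=np.zeros((3,3));b=np.zeros(3)
    for p,uv in obs:
        o,d=ray(p,uv);M=np.eye(3)-np.outer(d,d);A+=M;b+=M@o
    X=np.linalg.solve(A,b)
    return X,[np.round(proj(p,X)-uv,1).tolist() for p,uv in obs]
def rel(Xw):
    "world pt -> tool-frame shift in m"
    return np.round((np.linalg.inv(tcp())@np.append(Xw,1))[:3]/1000,4)
E
python3 - <<'E'
from h import *
print(r.sense())
P={n:snap(n) for n in("scene","side","wrist")}
for n,p in P.items():
    save(p,n+"0"); print(n,np.round(p["Tw"],3).tolist())
    for l in ["fixture","lever_pad","reset_mouth","short_driver","driver_grip","long_driver","rack","capacitor_1","inductor_0","tape_clear"]:
        print(l,[(np.round(d["uv"]).tolist(),round(d["conf"],2)) for d in r.pinpoint(p,l)][:4])
E
```

```text
pics
{'time': 0.0, 'joint_pos': array([ 6.50085535e+01,  7.51396942e+00,  8.53302640e+01, -2.00134406e-04,
        8.72602342e+01, -4.89327575e+00]), 'qd': array([-0.08927923,  0.04948731, -0.04290108,  0.09973852,  0.01518434,
       -0.04700723]), 'joint_efforts': array([ 6.35672623e-04, -5.69393742e+01, -5.00555348e+01, -1.58427383e-04,
        1.45829382e-02,  1.00303151e-05]), 'tool_pos': array([205.94525247, 563.0087028 , 252.24681493]), 'tcp_rot': array([-1.79991288e+02,  1.04103893e-01,  6.99018470e+01]), 'ft_force': array([-0.92197695, -0.90794979, -0.36307126]), 'wrist_torque': array([-0.03729099,  0.03199591,  0.0481707 ]), 'finger_gap': 85.01471938469741}
scene [[-0.99, 0.091, -0.109, 657.634], [0.141, 0.712, -0.688, 833.709], [0.015, -0.696, -0.718, 872.663], [0.0, 0.0, 0.0, 1.0]]
fixture [([278.0, 292.0], 0.85)]
lever_pad [([297.0, 271.0], 0.64)]
reset_mouth []
short_driver [([343.0, 256.0], 0.48), ([199.0, 272.0], 0.34)]
driver_grip [([344.0, 243.0], 0.79)]
long_driver [([363.0, 281.0], 0.79)]
rack [([345.0, 286.0], 0.67)]
capacitor_1 [([199.0, 271.0], 0.75), ([277.0, 
[... 181 characters left out ...]
, 623.719], [0.0, 0.0, 0.0, 1.0]]
fixture [([290.0, 300.0], 0.56)]
lever_pad [([317.0, 260.0], 0.83)]
reset_mouth [([294.0, 268.0], 0.82)]
short_driver [([363.0, 259.0], 0.67)]
driver_grip [([364.0, 241.0], 0.52)]
long_driver [([382.0, 280.0], 0.85), ([362.0, 259.0], 0.22)]
rack [([367.0, 293.0], 0.6)]
capacitor_1 [([210.0, 281.0], 0.85), ([378.0, 279.0], 0.51)]
inductor_0 [([211.0, 330.0], 0.87)]
tape_clear [([212.0, 301.0], 0.87)]
wrist [[0.343, 0.895, 0.286, 133.23], [0.939, -0.326, -0.107, 591.487], [-0.003, 0.306, -0.952, 373.643], [0.0, 0.0, 0.0, 1.0]]
fixture []
lever_pad []
reset_mouth []
short_driver []
driver_grip []
long_driver []
rack []
capacitor_1 []
inductor_0 []
tape_clear []
```

Run:
```python
import cv2,numpy as np
a=cv2.imread("pics/scene0.png");b=cv2.imread("pics/side0.png");w=cv2.imread("pics/wrist0.png")
f=lambda im,s:cv2.resize(im,s,interpolation=cv2.INTER_CUBIC)
cv2.imwrite("pics/m0.png",np.vstack([np.hstack([f(a,(400,300)),f(w,(400,300))]),f(b,(800,600))[150:450] ]))
cv2.imwrite("pics/c0.png",f(a[200:350,160:420],(800,462)))
```

```text
(no output)
```

View pics/m0.png

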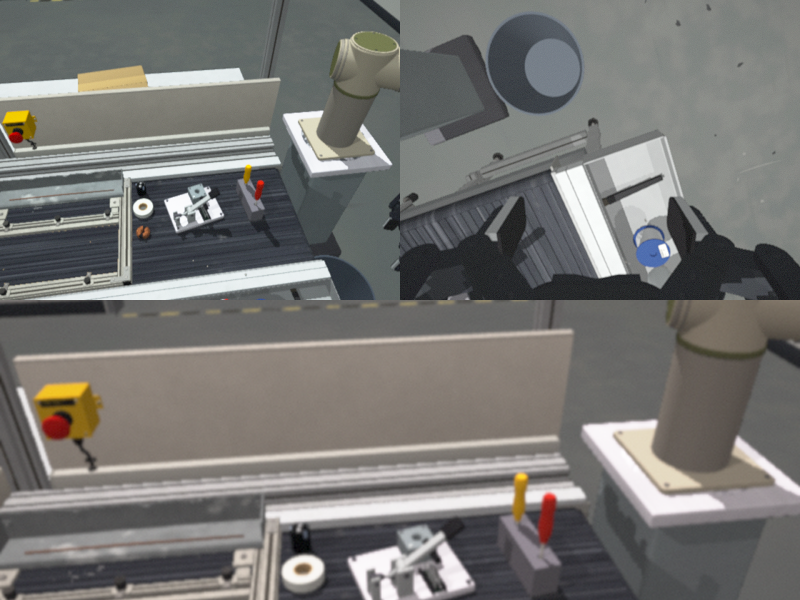

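View pics/c0.png

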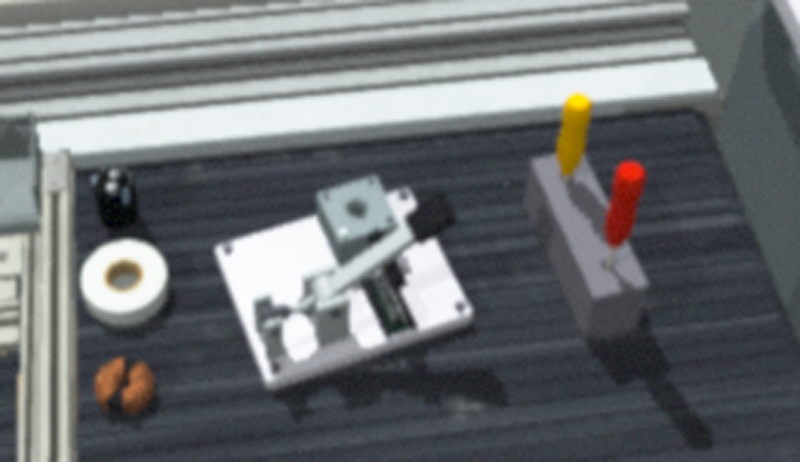

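The scene shows one fixture (scene px 278,292), with the lever pad pointing right at (297,271) and the grey housing at the rear. The rack holds a yellow driver (347,232) and a red one (364,253). The look-alike choice is yellow against red, so I'll compare heights. The bystanders (can, tape, coil) are at the left.

Run:
```python
from h import *
a=snap("scene");b=snap("side")
print("yel",tri([(a,(347.5,231.5)),(b,(364,227.5))]))
print("red",tri([(a,(364.4,253)),(b,(383.6,240.8))]))
print("fix",at_z(a,(278,292),0),at_z(b,(290,300),0))
print("pad",tri([(a,(299,270)),(b,(317,260))]))
print("mouth",at_z(a,(160+356/3.077,200+208/3.077),46), at_z(b,(294,268),46))
print("rack",at_z(a,(345,286),0),at_z(b,(367,293),0))
for z in(170,190): print(z,at_z(a,(347.5,231.5),z),at_z(a,(364.4,253),z))
for u,v in [(533,162),(580,152),(645,285),(597,303)]: print("racktop",at_z(a,(160+u/3.077,200+v/3.077),54))
for n,p,z in[("cap",(199,271),0),("tape",(200,293),0),("coil",(211,330),0)]: print(n,at_z(b if n=="coil" else a,p,z))
print("tool",tcp().round(2).tolist())
```

```text
yel (array([409.21165969, 216.374126  , 139.78649823]), [[-0.5, -0.0], [0.5, 0.0]])
red (array([394.73108983, 288.67462579, 155.06649993]), [[-0.3, -0.0], [0.3, 0.0]])
fix [558.63763733 253.70345949   0.        ] [568.21500145 257.62723593   0.        ]
pad (array([523.33369688, 290.83637141, 124.6367632 ]), [[0.3, 0.0], [-0.4, -0.0]])
mouth [559.72857033 220.46998051  46.        ] [552.9813471  210.60914263  46.        ]
rack [406.58431388 257.6888092    0.        ] [402.50836329 258.3037995    0.        ]
170 [418.50429275 242.06368663 170.        ] [399.6678618  300.17303328 170.        ]
190 [425.31069446 258.90379763 190.        ] [407.01040794 315.35916841 190.        ]
racktop [426.57782953 201.98412315  54.        ]
racktop [390.08747511 197.28919704  54.        ]
racktop [374.9678277  316.34335871  54.        ]
racktop [411.09329984 326.02465302  54.        ]
cap [730.84224818 172.92056768   0.        ]
tape [7.30262580e+02 2.33576748e+02 1.13686838e-13]
coil [730.90363273 320.08711971   0.        ]
tool [[0.34, 0.94, 0.0, 206.17], [0.94, -0.34, -0.0, 563.47], [-0.0, 0.0, -1.0, 253.29], [0.0, 0.0, 0.0, 1.0]]
```

Yellow is the shorter one: its top is about 15 mm lower than the red one's. I'll move the wrist camera over the fixture and rack, turning the jaws to yaw 7°.

```bash
python3 -m jog '[[-0.022,0.047,-0.002,8,0],[-0.044,0.094,-0.005,16,0],[-0.066,0.14,-0.008,24,0],[-0.088,0.188,-0.01,32,0],[-0.11,0.235,-0.012,40,0],[-0.132,0.28,-0.014,48,0],[-0.154,0.33,-0.016,56,0],[-0.174,0.376,-0.018,63,0]]' 40
python3 -m jog '[[0,0,0,0,0],[0,0,0,0,0],[0,0,0,0,0]]'
python3 - <<'E'
from h import *
p=snap("wrist");save(p,"w1"); print(p["Tw"].round(3).tolist(), p["K"])
for l in ["fixture","lever_pad","reset_mouth","driver_grip","short_driver","long_driver","rack"]:
    print(l,[(np.round(d["uv"],1).tolist(),round(d["conf"],2)) for d in r.pinpoint(p,l)][:3])
    print("   ",[(np.round(d["bbox"]).tolist(),round(d["conf"],2)) for d in r.search_frame(p,l)][:2])
E
```

```text
time: 2.55
tool_pos: [490.0, 279.4, 271.1]
tcp_rot: [-180.0, -0.0, 6.6]
ft_force: [0.2, 0.2, 0.5]
finger_gap: 0.1
time: 2.85
tool_pos: [489.4, 280.0, 271.0]
tcp_rot: [-180.0, -0.0, 6.7]
ft_force: [-0.7, 1.2, 1.1]
finger_gap: 0.1
[[0.993, 0.111, 0.036, 480.967], [0.117, -0.946, -0.304, 358.98], [0.0, 0.306, -0.952, 392.309], [0.0, 0.0, 0.0, 1.0]] [[342.49171087   0.         274.55341783]
 [  0.         342.49171087 212.12016216]
 [  0.           0.           1.        ]]
fixture []
    [([273.0, 145.0, 422.0, 265.0], 0.93)]
lever_pad [([306.5, 204.6], 0.98)]
    [([291.0, 170.0, 392.0, 224.0], 0.81)]
reset_mouth [([333.6, 242.5], 0.68)]
    [([275.0, 147.0, 425.0, 266.0], 0.81), ([125.0, 155.0, 186.0, 194.0], 0.46)]
driver_grip [([179.7, 252.4], 0.74)]
    [([160.0, 234.0, 196.0, 280.0], 0.8)]
short_driver [([183.9, 230.1], 0.77)]
    [([157.0, 228.0, 194.0, 279.0], 0.64)]
long_driver [([171.1, 154.1], 0.91)]
    [([128.0, 160.0, 182.0, 195.0], 0.84)]
rack [([197.8, 185.9], 0.98)]
    [([162.0, 134.0, 218.0, 250.0], 0.78)]
```

View pics/w1.png

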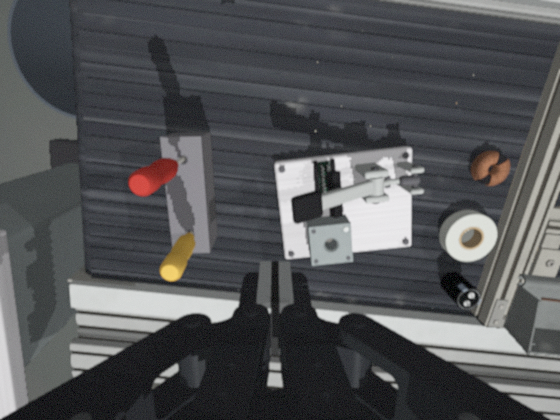

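The wrist view shows the white plate with corners near (276,158), (410,147), (413,247) and (288,260). The black pad is at (307,205), the mouth at (331,243), the yellow driver at (178,255) and the red one at (155,177). I'll fit the fixture and rack poses from these.

Run:
```python
from h import *
from scipy.optimize import least_squares
p=snap("wrist")
save(p,"c1",(260,130,440,275),4)
F=[((-65,60,14),(276,158)),((89,60,14),(410,147)),((89,-60,14),(413,247)),((-65,-60,14),(288,260)),((-12,-32,46),(332,243)),((-36,32,105.5),(306.5,204.6))]
def W(q,X): c,s=np.cos(q[2]),np.sin(q[2]); return np.array([q[0]+c*X[0]-s*X[1],q[1]+s*X[0]+c*X[1],X[2]])
def fit(F,q0):
    s=least_squares(lambda q:np.concatenate([proj(p,W(q,X))-u for X,u in F]),q0,loss="soft_l1"); return s.x,s.fun.reshape(-1,2).round(1).tolist()
q,e=fit(F,[560,255,.1]);print("fix",q,np.degrees(q[2]),e)
for n,X in[("mouth",(-12,-32,46)),("padup",(-36,32,105.5)),("paddn",(-52,32,60.5))]:print(n,W(q,X))
R=[((-20,62,54),(163,137)),((20,62,54),(210,133)),((20,-62,54),(215,250)),((0,0,0),(197.8,185.9)),((0,-40,100),(179.7,252.4)),((0,40,165),(140,185)),((0,-40,145),(172,271))]
q,e=fit(R,[400,260,.1]);print("rack",q,np.degrees(q[2]),e); print(W(q,(0,-40,100)))
```

```text
fix [5.65791296e+02 2.53080205e+02 2.15413396e-01] 12.342278450153824 [[-1.0, 1.9], [5.2, -1.1], [-0.3, -0.4], [-3.2, -1.8], [-0.4, 0.3], [4.9, 0.7]]
mouth [560.90868034 219.25476979  46.        ]
padup [523.78328315 276.64557815 105.5       ]
paddn [508.15307333 273.22555754  60.5       ]
rack [4.06080995e+02 2.56139033e+02 1.59915513e-01] 9.162483979552379 [[-1.8, -0.6], [-7.6, 1.5], [-0.1, 1.9], [2.5, -0.9], [3.3, -0.7], [3.8, -1.3], [-3.2, 4.0]]
[412.45038646 216.64940338 100.        ]
```

View pics/c1.png

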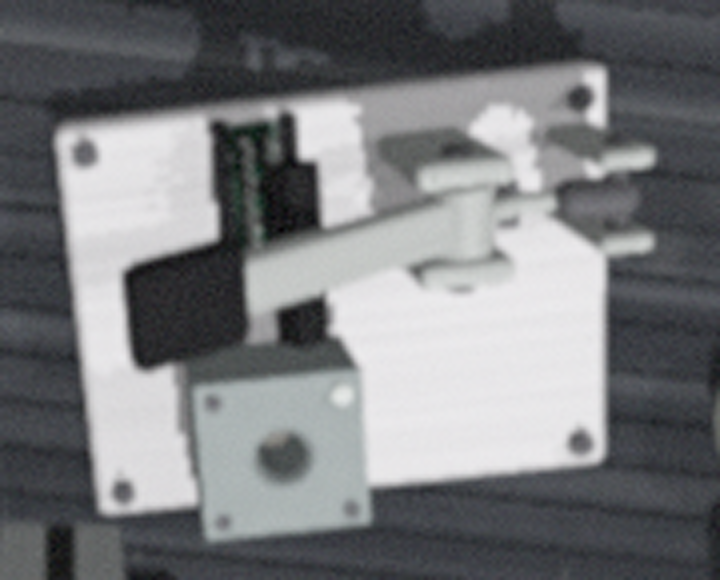

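```bash
cat > fit.py <<'E'
from h import *
from scipy.optimize import least_squares
def W(q,X): c,s=np.cos(q[2]),np.sin(q[2]); X=np.array(X)*(q[3] if len(q)>3 else 1); return np.array([q[0]+c*X[0]-s*X[1],q[1]+s*X[0]+c*X[1],X[2]])
def fit(p,F,q0):
    s=least_squares(lambda q:np.concatenate([proj(p,W(q,X))-u for X,u in F]),q0); return s.x,s.fun.reshape(-1,2).round(1).tolist()
E
python3 - <<'E'
from fit import *
p=snap("wrist")
H=[(-65,60,14),(89,60,14),(89,-60,14),(-65,-60,14),(-12,-32,46)]
U=[(274.3,161.3),(411.5,146.5),(411.5,245.5),(285.5,258.8),(331.5,243.3)]
for q0 in([565,253,.15],[565,253,.15,1]):
  for k in(4,5):
    q,e=fit(p,list(zip(H[:k],U)),q0);print(q.round(3),np.degrees(q[2]).round(1),e); print(W(q,(-12,-32,46)))
c=[at_z(p,u,14)[:2] for u in U[:4]]
print(np.round(c,1),[np.linalg.norm(c[i]-c[(i+1)%4]).round(1) for i in range(4)])
s=[(192,385),(358,365),(371,523),(208,541)]
c=[at_z(p,(260+a/4,130+b/4),46)[:2] for a,b in s]
print(np.round(c,1),[np.linalg.norm(c[i]-c[(i+1)%4]).round(1) for i in range(4)])
a=snap("scene"); c=[at_z(a,(160+u/3.077,200+v/3.077),14)[:2] for u,v in[(470,308),(270,382),(215,248),(410,187)]]
print(np.round(c,1),[np.linalg.norm(c[i]-c[(i+1)%4]).round(1) for i in range(4)])
E
```

```text
[5.64484e+02 2.52156e+02 2.29000e-01] 13.1 [[-1.2, 0.2], [1.6, -0.9], [0.6, 0.6], [-1.1, 0.6]]
[560.06185048 218.26683528  46.        ]
[5.64646e+02 2.52354e+02 2.29000e-01] 13.1 [[-1.0, 0.1], [1.8, -1.1], [0.8, 0.5], [-0.9, 0.5], [-0.6, 0.6]]
[560.2352903  218.46333806  46.        ]
[5.64676e+02 2.52374e+02 2.29000e-01 9.86000e-01] 13.1 [[-0.1, 0.7], [0.6, -0.2], [-0.3, -0.1], [-0.2, -0.3]]
[560.32451964 218.97012386  45.34092228]
[5.64815e+02 2.52377e+02 2.30000e-01 9.85000e-01] 13.2 [[0.0, 0.7], [0.6, -0.2], [-0.2, -0.2], [-0.1, -0.3], [-0.4, -0.0]]
[560.48183026 218.97774243  45.33129552]
[[488.9 296.2]
 [636.  329.6]
 [663.9 214.6]
 [516.  179.9]] [np.float64(150.9), np.float64(118.3), np.float64(151.9), np.float64(119.4)]
[[532.4 236. ]
 [575.7 246.8]
 [587.8 201.2]
 [543.6 190.5]] [np.float64(44.7), np.float64(47.1), np.float64(45.5), np.float64(46.8)]
[[488.8 293.4]
 [633.6 332.9]
 [662.3 219. ]
 [512.8 182.6]] [np.float64(150.1), np.float64(117.4), np.float64(153.8), np.float64(113.4)]
```

Scale is about 1, so this is the large fixture: origin (564.6, 252.4), yaw 13.1°. I'll hover over the raised pad with the fingers shut.

```bash
python3 -m jog '[[0.012,0.003,0.045,0,0],[0.024,0.006,0.085,0,0],[0.032,0.0084,0.118,0,0],[0.032,0.0084,0.122,0,0],[0.032,0.0084,0.122,0,0],[0.032,0.0084,0.122,0,0]]'
python3 - <<'E'
from h import *
p=snap("side");save(p,"s2",(280,190,400,290),6)
T=tcp();print(T[:3,3])
c,s=np.cos(.229),np.sin(.229)
for a in(35.7,28,20,12,7,4.2,3):
    a=np.radians(a);X=36-88*np.cos(a);z=54+88*np.sin(a)
    w=[564.6+c*X-s*32,252.4+s*X+c*32,z+22];print(np.round(w,1),rel(w))
E
```

```text
time: 4.35
tool_pos: [523.8, 275.3, 151.5]
tcp_rot: [-179.9, -0.2, 6.6]
ft_force: [0.0, -0.2, 0.8]
finger_gap: 0.1
[524.03163305 275.48690519 152.02144503]
[522.8 275.5 127.4] [-0.0013 -0.0001  0.0247]
[516.7 274.1 117.3] [-0.0076  0.0006  0.0347]
[511.9 273.  106.1] [-0.0126  0.0012  0.0459]
[508.6 272.2  94.3] [-0.016   0.0016  0.0577]
[507.3 271.9  86.7] [-0.0173  0.0017  0.0652]
[506.9 271.8  82.4] [-0.0177  0.0018  0.0695]
[506.8 271.8  80.6] [-0.0179  0.0018  0.0713]
```

View pics/s2.png

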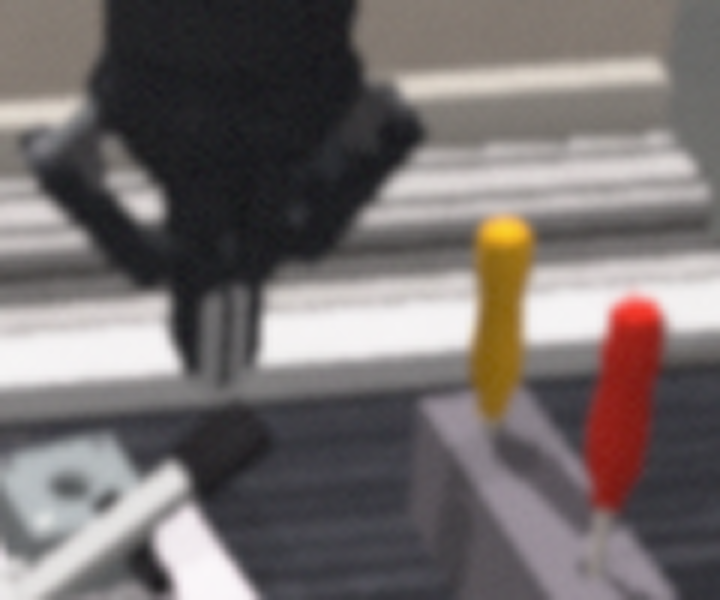

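In the side crop the shut fingertips (220,385) sit just above the black pad (230,445). Pressing along the arc now.

```bash
python3 -m jog '[[-0.001,0,0.022,0,0],[-0.005,0,0.031,0,0],[-0.01,0.001,0.040,0,0],[-0.0135,0.0012,0.049,0,0],[-0.016,0.0016,0.058,0,0],[-0.0173,0.0017,0.066,0,0],[-0.0178,0.0018,0.072,0,0],[-0.0178,0.0018,0.0735,0,0]]'
python3 -m jog '[[0,0,0.002,0,0],[0,0,0.002,0,0]]'
```

```text
time: 5.2
tool_pos: [506.3, 271.5, 78.3]
tcp_rot: [-179.9, -0.2, 6.6]
ft_force: [-7.4, -3.3, 12.9]
finger_gap: -0.3
time: 5.4
tool_pos: [506.4, 271.6, 78.1]
tcp_rot: [-180.0, -0.1, 6.6]
ft_force: [-9.6, -4.5, 18.4]
finger_gap: 0.1
```

```bash
python3 -m jog '[[0,0,-0.02,0,0],[0,0,-0.06,0,0],[0,0,-0.11,0,0],[0,0,-0.16,0,0],[0,0,-0.17,0,0],[0,0,-0.17,0,0],[0,0,-0.17,0,0]]'
python3 - <<'E'
from h import *
p=snap("wrist");save(p,"w3",(120,100,520,400),2)
print(tcp()[:3,3])
for l in ["lever_pad","reset_mouth","driver_grip","short_driver","long_driver","rack"]:
    print(l,[(np.round(d["uv"],1).tolist(),round(d["conf"],2)) for d in r.pinpoint(p,l)][:3])
c,s=np.cos(.229),np.sin(.229)
for X in((-52,32,60.5),(-35.6,32,105.5),(-12,-32,46)):print(proj(p,[564.6+c*X[0]-s*X[1],252.4+s*X[0]+c*X[1],X[2]]))
E
```

```text
time: 6.1
tool_pos: [505.6, 271.1, 246.5]
tcp_rot: [-180.0, -0.0, 6.6]
ft_force: [0.2, -0.1, -1.1]
finger_gap: 0.1
[505.05987412 270.94580645 245.53473563]
lever_pad [([273.7, 193.6], 0.57)]
reset_mouth [([325.0, 243.6], 0.68)]
driver_grip [([155.6, 253.4], 0.84)]
short_driver [([159.7, 225.4], 0.88)]
long_driver [([143.7, 144.6], 0.84)]
rack [([178.9, 178.7], 0.94)]
[274.78915385 191.63557032]
[295.27810899 203.44915769]
[320.88985906 244.38084343]
```

View pics/w3.png

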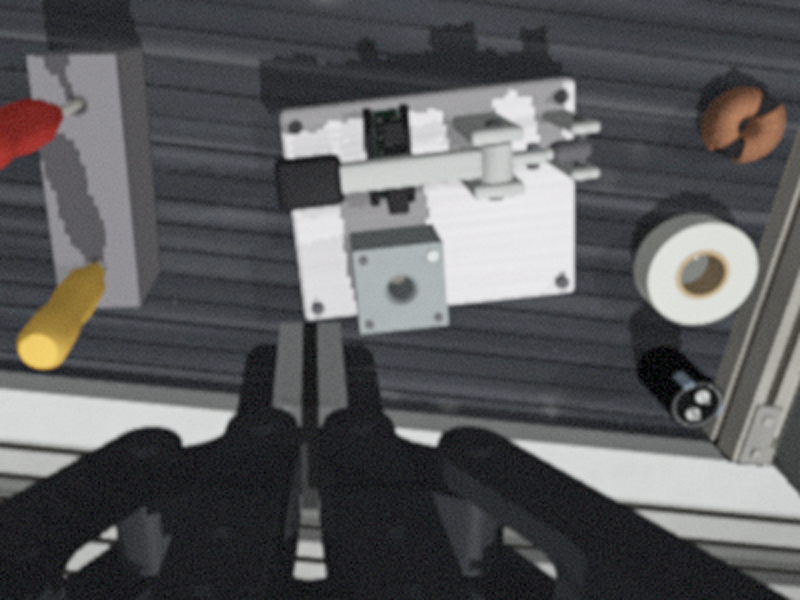

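The lever is latched down: its pad is at (310,182) in the crop, where the down pose projects. The mouth is at (402,288), as predicted. Now the rack and the yellow driver.

Run:
```python
from h import *
p=snap("wrist")
f=lambda u,v,z:at_z(p,(120+u/2,100+v/2),z).round(1)
print("racktop",[f(*q,54) for q in((28,55),(118,50),(140,305),(55,308))])
print("yel end",f(41,350,145),"grip",at_z(p,(155.6,253.4),100).round(1),"neck",f(97,267,67), "org",at_z(p,(159.7,225.4),75))
print("redhole",f(80,106,54))
a=snap("scene");b=snap("side")
for l in("driver_grip",):
  o=[]
  for q in(a,b):
    d=r.pinpoint(q,l); print([(np.round(e["uv"],1),round(e["conf"],2),at_z(q,e["uv"],100).round(1)) for e in d][:2])
    o+= [(q,d[0]["uv"])] if d else []
  print(tri(o+[(p,(155.6,253.4))]))
print(tri([(a,(347.5,231.5)),(b,(364,227.5)),(p,(140.5,275))]))
```

```text
racktop [array([375.2, 314.2,  54. ]), array([415., 321.,  54.]), array([429.8, 197.9,  54. ]), array([387.5, 191.3,  54. ])]
yel end [414.3 219.9 145. ] grip [410.5 215.9 100. ] neck [411.7 221.4  67. ] org [405.81802895 231.87212809  75.        ]
redhole [398.6 294.1  54. ]
[(array([346.3, 244. ]), 0.47, array([406.1, 217.8, 100. ]))]
[(array([365.7, 244.2]), 0.81, array([403.7, 219.7, 100. ])), (array([363.1, 257.8]), 0.29, array([422.7, 264.5, 100. ]))]
(array([405.14594567, 214.24195902,  95.70453006]), [[-0.2, -0.0], [-1.6, 0.2], [-4.6, -1.0]])
(array([410.28469486, 216.69932487, 139.82712534]), [[-0.9, 0.1], [0.0, 0.1], [-2.8, -0.0]])
```

```bash
python3 -m jog '[[-0.03,0.025,0,0,100],[-0.065,0.042,0,0,100],[-0.1,0.042,0.01,0,100],[-0.1,0.042,0.03,0,100],[-0.1,0.042,0.04,0,100],[-0.1,0.042,0.04,0,100],[-0.1,0.042,0.04,0,100]]'
python3 - <<'E'
from h import *
p=snap("wrist");save(p,"w4",(0,120,560,420),1.42)
print(tcp().round(3).tolist(),r.sense()["finger_gap"])
for l,z in[("driver_grip",100),("long_driver",75)]:
  print(l,[(np.round(d["uv"],1).tolist(),round(d["conf"],2),at_z(p,d["uv"],z).round(1)) for d in r.pinpoint(p,l)][:3])
  print(l,[(np.round(d["bbox"],1).tolist(),round(d["conf"],2)) for d in r.search_frame(p,l)][:3])
E
```

```text
time: 7.4
tool_pos: [412.1, 218.4, 208.2]
tcp_rot: [-180.0, -0.1, 6.6]
ft_force: [0.2, 0.8, -0.5]
finger_gap: 85.6
[[0.993, 0.115, 0.003, 412.385], [0.115, -0.993, 0.001, 218.471], [0.003, -0.001, -1.0, 208.592], [0.0, 0.0, 0.0, 1.0]] 85.28989294039918
driver_grip [([267.4, 222.6], 0.63, array([408.4, 215.8, 100. ]))]
driver_grip [([252.6, 199.8, 283.0, 256.1], 0.94)]
long_driver [([255.8, 92.1], 0.66, array([390.2, 302.5,  75. ]))]
long_driver [([228.5, 89.1, 273.2, 126.7], 0.6)]
```

View pics/w4.png

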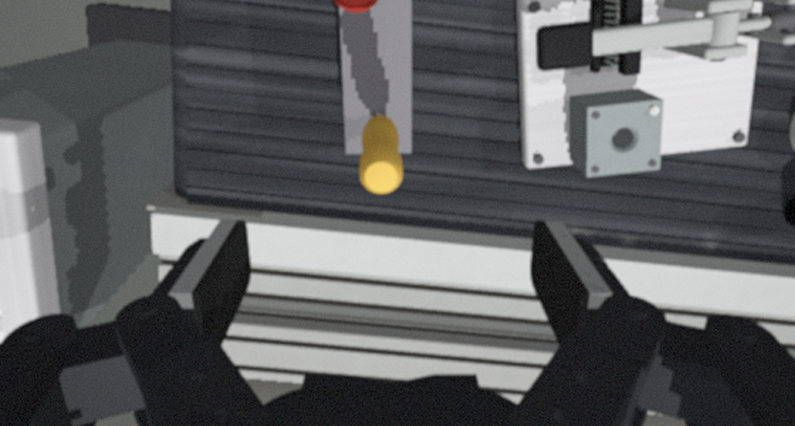

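The yellow handle is centred between the open jaws in the image: end at crop (381,177), neck at (379,118). The red driver is at the top edge.

Run:
```python
from h import *
p=snap("wrist")
f=lambda u,v,z:at_z(p,(u/1.42,120+v/1.42),z).round(1)
e=f(381,177,145);n=f(379,117,67);c1=f(345,153,54);c2=f(411,153,54)
print(e,n,"rack",c1,c2,(c1+c2)/2)
for X in((410,217,97),(409,217,97)):print(rel(X))
```

```text
[409.6 218.2 145. ] [407.  221.1  67. ] rack [389.3 192.4  54. ] [428.9 197.   54. ] [409.1 194.7  54. ]
[-0.0025  0.0013  0.1113]
[-0.0035  0.0011  0.1113]
```

```bash
python3 -m jog '[[-0.004,0.001,0.03,0,100],[-0.004,0.001,0.06,0,100],[-0.004,0.001,0.09,0,100],[-0.004,0.001,0.105,0,100],[-0.004,0.001,0.106,0,100],[-0.004,0.001,0.106,0,100]]'
python3 -m jog '[[0,0,0,0,40],[0,0,0,0,20],[0,0,0,0,10],[0,0,0,0,10],[0,0,0,0,10],[0,0,0,0,10],[0,0,0,0,10]]' 60
python3 -m jog '[[0,0,0,0,10],[0,0,0,0,10]]'
```

```text
time: 8.3
tool_pos: [408.6, 217.1, 102.7]
tcp_rot: [-180.0, -0.2, 6.6]
ft_force: [0.7, 1.2, 0.2]
finger_gap: 84.9
time: 9.0
tool_pos: [407.9, 217.2, 103.0]
tcp_rot: [-179.9, -0.1, 6.6]
ft_force: [-5.6, -1.1, 6.7]
finger_gap: 18.3
time: 9.2
tool_pos: [407.7, 217.3, 103.2]
tcp_rot: [-179.9, -0.0, 6.6]
ft_force: [-4.0, -0.2, 4.8]
finger_gap: 18.0
```

Gripped, with an 18 mm gap. Lifting.

```bash
python3 -m jog '[[0,0,-0.015,0,10],[0,0,-0.03,0,10],[0,0,-0.045,0,10],[0,0,-0.06,0,10],[0,0,-0.08,0,10],[0,0,-0.1,0,10],[0,0,-0.12,0,10],[0,0,-0.12,0,10]]' 80
python3 - <<'E'
from h import *
print(tcp().round(3).tolist(),r.sense()["finger_gap"])
P=[snap(n) for n in("scene","side","wrist")]
for p,n in zip(P,("a","b","w")):
  save(p,"w5"+n)
  for l in("driver_tip","driver_grip","short_driver","reset_mouth"):
    print(n,l,[(np.round(d["uv"],1).tolist(),round(d["conf"],2)) for d in r.pinpoint(p,l)][:2])
T=tcp()
tip=(T@[0,0,99,1])[:3]; print(tip,[proj(p,tip) for p in P])
print([proj(p,[560.2,218.5,46]) for p in P])
f=lambda a:cv2.imread(f"pics/w5{a}.png")
g=lambda im,x,y:cv2.resize(im[y-75:y+75,x-65:x+65],None,fx=3,fy=3,interpolation=cv2.INTER_CUBIC)
u=[proj(p,tip).astype(int) for p in P]
cv2.imwrite("pics/m5.png",np.hstack([g(f("a"),u[0][0]-15,u[0][1]),g(f("b"),u[1][0]-15,u[1][1])]))
E
```

```text
time: 10.0
tool_pos: [409.4, 217.7, 226.2]
tcp_rot: [-179.9, -0.4, 6.6]
ft_force: [0.2, 1.0, -2.0]
finger_gap: 17.4
[[0.993, 0.115, 0.006, 409.369], [0.115, -0.993, 0.003, 217.726], [0.006, -0.002, -1.0, 226.198], [0.0, 0.0, 0.0, 1.0]] 17.44992147223718
a driver_tip [([346.5, 237.0], 0.6)]
a driver_grip [([352.7, 207.8], 0.54)]
a short_driver [([351.6, 218.9], 0.53)]
a reset_mouth [([275.9, 264.3], 0.78), ([280.2, 293.5], 0.43)]
b driver_tip [([361.9, 233.6], 0.61)]
b driver_grip []
b short_driver [([369.4, 211.1], 0.59)]
b reset_mouth [([296.2, 270.1], 0.55)]
w driver_tip [([271.4, 221.4], 0.95)]
w driver_grip [([271.8, 298.9], 0.59)]
w short_driver [([269.8, 247.1], 0.55)]
w reset_mouth [([441.9, 210.8], 0.79)]
[407.74974113 217.27551339 124.2112847 ] [array([346.88198993, 236.55821922]), array([364.59349168, 234.04503756]), array([272.87904658, 224.21046548])]
[array([275.36031239, 266.90694768]), array([291.19974323, 270.60012943]), array([438.73863776, 212.07817241])]
```

View pics/m5.png

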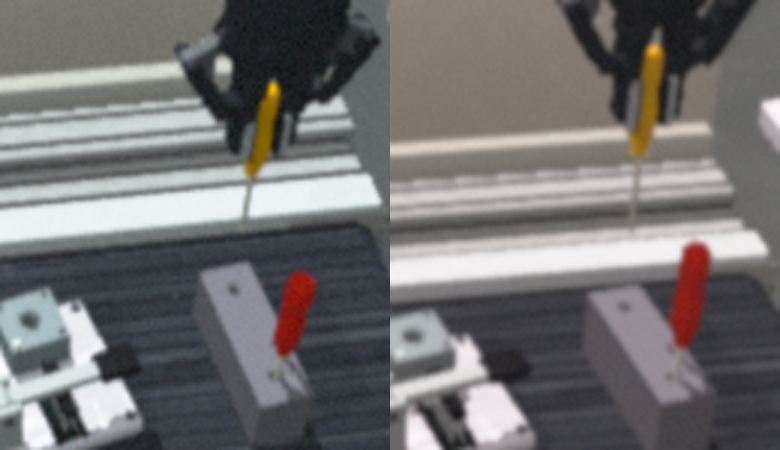

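The driver is out, with its shaft hanging straight from the jaws (tip at crop (245,222)). Carrying it over the mouth.

```bash
python3 -m jog '[[0.03,0.004,0,0,10],[0.065,0.008,0,0,10],[0.1,0.012,0,0,10],[0.13,0.016,0.02,0,10],[0.15,0.018,0.045,0,10],[0.1525,0.018,0.055,0,10],[0.1525,0.018,0.055,0,10],[0.1525,0.018,0.055,0,10]]'
cat > look.py <<'E'
from h import *
import sys
p=snap("wrist");T=tcp();print(T[:3,3].round(1),r.sense()["ft_force"].round(1))
o={}
for l in("driver_tip","reset_mouth"):
    d=r.pinpoint(p,l); o[l]=d[0]["uv"] if d else None; print(l,[(np.round(e["uv"],1).tolist(),round(e["conf"],2)) for e in d][:2])
tip=(T@[0,0,99,1])[:3];u=proj(p,tip);print("nominal tip",u.round(1))
x,y=u.astype(int);save(p,sys.argv[1],(x-50,y-50,x+50,y+40),6);print("crop origin",x-50,y-50)
E
python3 look.py c6
```

```text
time: 11.55
tool_pos: [560.8, 217.0, 168.8]
tcp_rot: [-179.9, -0.0, 6.6]
ft_force: [0.5, 0.8, -0.0]
finger_gap: 17.7
[561.2 217.2 169.6] [ 0.6  0.1 -0.4]
driver_tip [([272.1, 222.4], 0.79)]
reset_mouth [([277.1, 208.8], 0.91)]
nominal tip [274.1 224.2]
crop origin 224 174
```

View pics/c6.png

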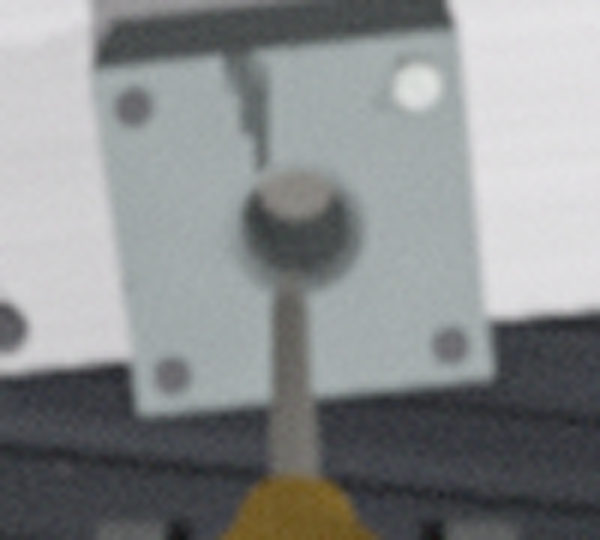

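In the crop the tip is at (289,278) and the mouth centre at (302,228). Working out the remaining offset.

Run:
```python
from h import *
p=snap("wrist");T=tcp()
t=at_z(p,(224+289/6,174+277/6),T[2,3]-99);
for m in((224+302/6,174+228/6),(277.1,208.8)):
  w=at_z(p,m,46);print(T[:3,3],t,w,(T[:3,:3].T@(w-t)).round(1))
```

```text
[561.5308086  217.26752389 170.06310588] [560.75627578 220.20820902  71.06310588] [562.54449868 218.22516261  46.        ] [ 1.5  2.2 25.1]
[561.5308086  217.26752389 170.06310588] [560.75627578 220.20820902  71.06310588] [564.31429909 220.96962049  46.        ] [ 3.5 -0.3 25.1]
```

```bash
python3 -m jog '[[0.0015,0.002,0.01,0,10],[0.0015,0.002,0.021,0,10],[0.0015,0.002,0.021,0,10],[0.0015,0.002,0.021,0,10]]'
python3 look.py c7
```

```text
time: 12.15
tool_pos: [562.6, 215.3, 148.0]
tcp_rot: [-179.9, -0.1, 6.6]
ft_force: [0.2, 0.5, -0.5]
finger_gap: 17.6
[563.  215.4 148.6] [ 0.7  0.3 -0.1]
driver_tip [([274.5, 222.6], 0.94)]
reset_mouth [([271.9, 216.2], 0.87)]
nominal tip [274.1 224.2]
crop origin 224 174
```

View pics/c7.png

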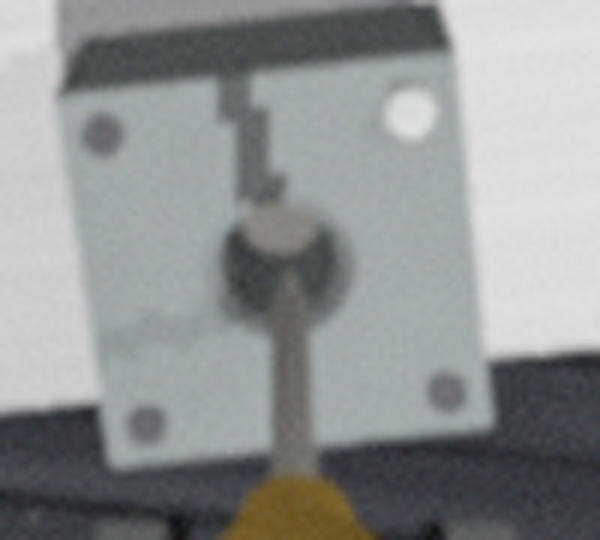

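The tip (289,270) sits within about 1 mm of the mouth centre (284,265). Lowering it, then pressing gently.

```bash
python3 -m jog '[[-0.0005,0.0005,0.008,0,10],[-0.0005,0.0005,0.016,0,10],[-0.0005,0.0005,0.02,0,10],[-0.0005,0.0005,0.0205,0,10],[-0.0005,0.0005,0.0205,0,10]]' 100
python3 -m jog '[[0,0,0.002,0,10],[0,0,0.004,0,10],[0,0,0.004,0,10],[0,0,0.004,0,10]]'
python3 -m jog '[[0,0,0.001,0,10],[0,0,0.002,0,10],[0,0,0.002,0,10],[0,0,0.002,0,10]]'
```

```text
time: 12.8
tool_pos: [562.9, 215.0, 128.4]
tcp_rot: [-179.9, -0.2, 6.6]
ft_force: [0.2, -0.5, -0.5]
finger_gap: 17.3
time: 13.2
tool_pos: [563.2, 215.1, 124.8]
tcp_rot: [-179.9, -0.2, 6.6]
ft_force: [0.5, 0.7, 1.3]
finger_gap: 17.1
time: 13.6
tool_pos: [563.2, 215.1, 122.8]
tcp_rot: [-179.9, -0.2, 6.6]
ft_force: [-0.8, 0.1, 1.8]
finger_gap: 17.4
```

```bash
python3 -m jog '[[0,0,0.001,0,10],[0,0,0.002,0,10],[0,0,0.002,0,10],[0,0,0.002,0,10]]'
python3 -m jog '[[0,0,0.001,0,10],[0,0,0.002,0,10],[0,0,0.002,0,10],[0,0,0.002,0,10]]'
```

```text
time: 14.0
tool_pos: [563.2, 215.1, 120.8]
tcp_rot: [-179.9, -0.2, 6.6]
ft_force: [-0.8, 0.5, 2.4]
finger_gap: 17.4
time: 14.4
tool_pos: [563.6, 215.3, 119.8]
tcp_rot: [-179.9, -0.3, 6.6]
ft_force: [-3.0, 0.8, 8.4]
finger_gap: 17.2
```

```bash
python3 -m jog '[[0,0,0.0005,0,10],[0,0,0.0005,0,10],[0,0,0.0005,0,10],[0,0,0.0005,0,10]]'
python3 look.py c8
python3 - <<'E'
from h import *
p=snap("side");save(p,"s8",(230,190,410,330),4)
E
```

```text
time: 14.8
tool_pos: [563.6, 215.3, 120.0]
tcp_rot: [-179.9, -0.3, 6.6]
ft_force: [-3.3, -1.8, 7.3]
finger_gap: 16.9
[563.6 215.3 120. ] [-2.6 -0.4  7.3]
driver_tip [([271.8, 221.5], 0.92), ([268.8, 246.9], 0.18)]
reset_mouth [([179.2, 137.7], 0.69)]
nominal tip [273.3 224.1]
crop origin 223 174
```

View pics/s8.png

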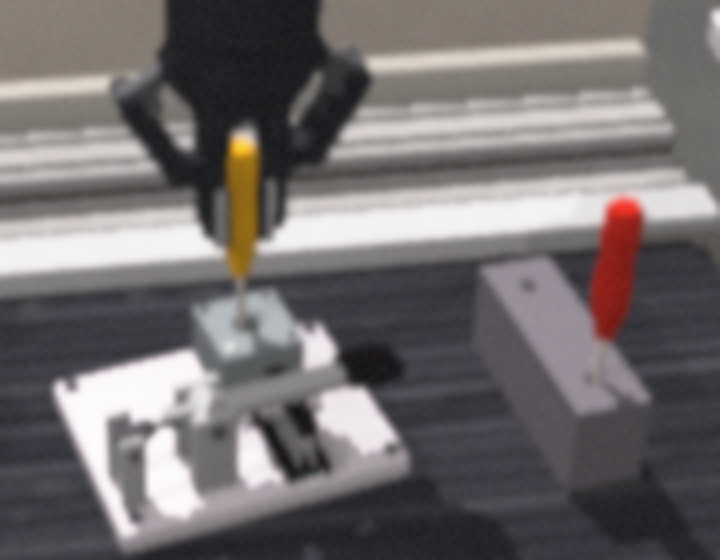

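View pics/c8.png

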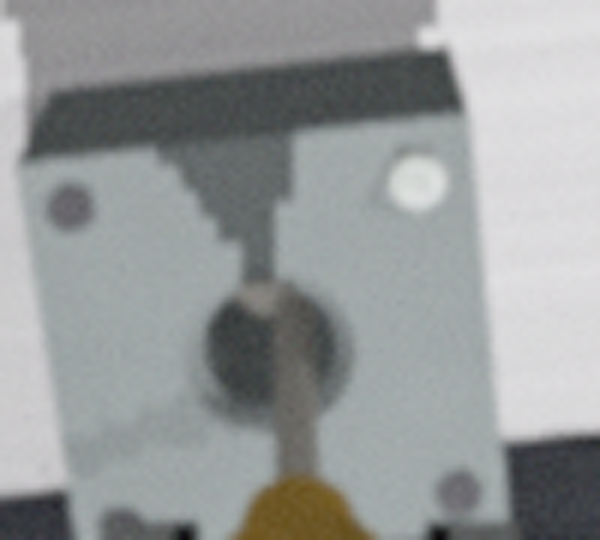

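The shaft is in the opening, the lever is down and the fingers are clear. The shaft sits about 2 mm to +x with a small side load, so I'll recentre and check the bottom is stiff.

```bash
python3 -m jog '[[-0.001,0,0,0,10],[-0.002,0,0,0,10],[-0.002,0,0,0,10],[-0.002,0,0,0,10]]'
python3 -m jog '[[0,0,0.001,0,10],[0,0,0.001,0,10],[0,0,0.001,0,10]]'
python3 -m jog '[[0,0,0.001,0,10],[0,0,0.001,0,10],[0,0,0.001,0,10]]'
```

```text
time: 15.4
tool_pos: [562.2, 215.1, 120.4]
tcp_rot: [-179.9, -0.3, 6.6]
ft_force: [2.5, -0.6, 4.2]
finger_gap: 16.9
time: 15.7
tool_pos: [562.5, 215.2, 120.0]
tcp_rot: [-179.9, -0.4, 6.6]
ft_force: [-0.4, -0.3, 8.0]
finger_gap: 17.3
time: 16.0
tool_pos: [562.7, 215.2, 119.9]
tcp_rot: [-179.9, -0.4, 6.6]
ft_force: [-1.8, -1.2, 8.9]
finger_gap: 17.3
```

```bash
python3 -m jog '[[0,0,0.0005,0,10],[0,0,0.0005,0,10],[0,0,0.0005,0,10],[0,0,0.0005,0,10]]'
python3 -c "
from bench import r
s=r.sense();print(s['tool_pos'],s['ft_force'],s['finger_gap']);print(r.hand_in())"
```

```text
time: 16.4
tool_pos: [562.7, 215.2, 120.0]
tcp_rot: [-179.9, -0.4, 6.6]
ft_force: [-1.2, -0.7, 7.6]
finger_gap: 17.3
[562.70436768 215.24770714 119.98482361] [-1.22871321 -0.65655058  7.55756644] 17.25102901865044
the job is handed in; nothing more can be done
None
```

I pressed the lever down until it latched, pulled the yellow (shorter) screwdriver, put its shaft through the opening and pressed the reset button. I then handed the job in at about 16.4 s, still gripping the driver and holding the button down. `hand_in` gives no verdict.

**Last checks that agreed:**
- **Button:** the push met a stiff stop with the TCP at z = 120 mm, which puts the tip at about z = 21 mm, the button's fully-down height. The push was about 7.6 N, above the 4 N spring.
- **Grip:** the finger gap held at about 17 mm.
- **Last picture:** the lever was down, the fingers were clear of the fixture and the red driver was still standing in the rack. That view did not cover the capacitor, coil or tape. The arm never went near them, and they were in place in the picture taken just after the lever press.

**What disagreed or was not confirmed:**
- The spring force before the stop read about 2.4 N, lower than the expected 4 N. I put this down to sensor noise.
- The shaft had drifted about 2 mm off the centre of the opening, so I moved it back while it was pressed. A side load of about 1 N remained, and I took no picture after that.
- In that last close view the network placed the opening far off, at (179, 138). I went by the picture instead.

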